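# Set the impact sockets on the rail in order of size

## Robot

A 6-joint arm with a two-finger parallel gripper is mounted at the origin on the work surface. World frame = base frame: x ahead of the robot, y to its left, z up, the work surface at z = 0. Lengths are in m, angles in degrees, forces in N, time in s.
With the tool pointing down it reaches from about 0.35 to 0.875 m from the base axis. Payload 4.2 kg.
Tool frame: the origin (TCP) lies at the very end of the fingers, on their centre line; the grasp point (between the pads) lies 19 mm behind it (env.hold_point_z is the distance from the TCP to the grasp point, in m); y points along the fingers, z is the direction in which the jaws open and shut, and the axes are right-handed (so a half turn about y gives the same grasp; the last joint's range is limited). The gripper opens to 87 mm and grips with 3 to 60 N. Pads are 19 mm wide; open, the fingers measure 117 mm over their backs; the gripper's body (75 mm by 190 mm) begins 51 mm behind the grasp point.
Start: joints at [91.65, 22.042, 0.453, 0, -68.411, -14.817], TCP at [0.142, 0.609, 0.223] pointing down, gripper open.
Joint ranges: [-179.83, 179.83], [-69.29, 118.12], [-61.27, 80.66], [-181.25, 117.63], [-171.15, -9.14], [-177.46, 177.46]. Speed limits (degrees/s): [159.86, 159.86, 180, 180, 180, 180].

## Interface

Orientations are given as [roll, pitch, yaw] about the fixed x, y, z axes, in that order (R = Rz(yaw) Ry(pitch) Rx(roll)).
In Python, from cell import env, vision, job, spot_in gives the robot as it stands.
- The arm moves only by the shell command python3 -m handwheel 'ROWS' [OPENING] [FORCE]. ROWS is JSON, a list of rows, each a list of 2 entries, a list of its own where there are three numbers: the shift along the tool's x, y, z in m, then the turn about the tool's y in rad. In form: [[[dx, dy, dz], spin], ...]. A call has 1 to 5 rows; each row shifts and turns the commanded pose from where the row before left it, along the tool's axes as they then stand; what a row does not reach is not made up. A row lasts 1/10 s, in which the tool goes at most 50 mm and 8.59 degrees, less where a joint would pass 70% of its speed; a pose out of reach is approached as far as the arm can. A call with a gripper value outside its range is refused whole. OPENING is the opening, from 0 (shut) to 1 (fully open), set as the call begins (- or left out, the last holds). The fingers move at their own pace and stop on an object; FORCE is the grip in N (left out, the last holds). Time passes only in rows, so rows that do not move let the fingers close. It gives the time, the measured TCP pose, the force and the opening at its end, in the units of the state.
- env.sense(): the state, without advancing time (a new reading comes with each control period).
- vision.get_image(name): name is "side" or "top"; returns the picture (480x640x3 uint8, blue, green, red); there is no depth.
- vision.camera_params(name): a dict with "mtx" (3x3 intrinsics, pixels), "k1" (the pictures are not rectified: a ray, as slopes to the right and down, at radius r is drawn at 1 + k1 r^2 times it, then the intrinsics apply), "origin" and "orientation" of the camera in the world. Camera axes: x right, y up, looking along -z (the intrinsics and any distortion apply to the point x, -y, -z); pixel columns grow to the right and rows downward; lengths in m; the calibration is good to about 2 mm. A picture is of the moment at which its call begins. camera_params takes no time and is no camera call.
- job.sign_off(): hands the job in, once; it reports no verdict.
Trained networks look in the newest picture that a camera, given by its name, has taken for a name from the list of things; names that differ only in an ending like _2 or _b are one class to them, and where a whole thing is asked for, a point or a joint stands for the part that bears it (a point fixed in the world has none). Each returns a list of dicts, best first, with "score" (0 to 1); they miss things now and then, are a little off and sometimes report something else, mostly with a low value. They report only what shows in the picture. A call takes as long as a camera call. They do not tell look-alikes from the thing itself.
- spot_in(camera, label): "centre" ([row, column] in pixels, amid what is visible of it).
The state is a dict: "t": time; "joint_pos": joint angles; "joint_vel": joint speeds; "joint_torque": joint torques, N m; "eef_pos": TCP position; "tcp_rot": TCP orientation; "wrist_force": force on the tool from outside, world axes, zero at the start; "torque": the same for the moment, N m; "width": finger opening in m.
Only numpy, scipy, OpenCV 4.12 (cv2) and the standard library are available. Lean on these libraries where they do the work, as an engineer would, in place of code of your own. Each camera call takes 0.05 s, during which the arm holds its last target. There are 200 camera calls.

## Task

Stand the four impact sockets upright on the rail's pads, one centred on each pad, in order of size: the largest on the pad at the end where the impact wrench lies, then down to the smallest at the parts bowl's end. Leave the wrench and the bowl where they are.

Things in the scene. Friction and masses are not known exactly. Their poses are not given: they have to be found in the camera images.
- socket_green_mid (a point): Centre, half-way up, of the largest of four loose black steel impact sockets: a round piece 54 mm across and 62 mm tall with a green ring round its mouth, standing upright on the bench, hexagon mouth (38 mm) up and square-drive end down; local z is its axis, pointing up out of the mouth. The upper two thirds are a plain cylinder 54 mm wide (grip there, any yaw); the foot is 36 mm wide. At least 25 mm is free all round it at the start. Mass about 0.55 kg.
- socket_yellow_mid (a point): Centre, half-way up, of the second largest of four loose black steel impact sockets: a round piece 46 mm across and 56 mm tall with a yellow ring round its mouth, standing upright on the bench, hexagon mouth (32 mm) up and square-drive end down; local z is its axis, pointing up out of the mouth. The upper two thirds are a plain cylinder 46 mm wide (grip there, any yaw); the foot is 34 mm wide. At least 25 mm is free all round it at the start. Mass about 0.4 kg.
- socket_blue_mid (a point): Centre, half-way up, of the third largest of four loose black steel impact sockets: a round piece 38 mm across and 50 mm tall with a blue ring round its mouth, standing upright on the bench, hexagon mouth (24 mm) up and square-drive end down; local z is its axis, pointing up out of the mouth. The upper two thirds are a plain cylinder 38 mm wide (grip there, any yaw); the foot is 31 mm wide. At least 25 mm is free all round it at the start. Mass about 0.27 kg.
- socket_red_mid (a point): Centre, half-way up, of the smallest of four loose black steel impact sockets: a round piece 30 mm across and 44 mm tall with a red ring round its mouth, standing upright on the bench, hexagon mouth (19 mm) up and square-drive end down; local z is its axis, pointing up out of the mouth. The upper two thirds are a plain cylinder 30 mm wide (grip there, any yaw); the foot is 30 mm wide. At least 25 mm is free all round it at the start. Mass about 0.18 kg.
- pad_1_top (a point): Centre of the top face (its middle dot) of pad 1 of 4, counted from the rail's left (+y) end: a flat cream rubber disc, 64 mm across, 16 mm above the bench, in a fixed low aluminium socket rail (80 mm wide, 336 mm long, its lips lower than the pads, nothing else on it). All pads are alike, in one straight row, 68 to 84 mm apart centre to centre; local y runs along the rail towards pad 1, x across it away from the robot, z up.
- pad_2_top (a point): Centre of the top face (its middle dot) of pad 2 of 4, counted from the rail's left (+y) end: a flat cream rubber disc, 64 mm across, 16 mm above the bench, in a fixed low aluminium socket rail (80 mm wide, 336 mm long, its lips lower than the pads, nothing else on it). All pads are alike, in one straight row, 68 to 84 mm apart centre to centre; local y runs along the rail towards pad 1, x across it away from the robot, z up.
- pad_3_top (a point): Centre of the top face (its middle dot) of pad 3 of 4, counted from the rail's left (+y) end: a flat cream rubber disc, 64 mm across, 16 mm above the bench, in a fixed low aluminium socket rail (80 mm wide, 336 mm long, its lips lower than the pads, nothing else on it). All pads are alike, in one straight row, 68 to 84 mm apart centre to centre; local y runs along the rail towards pad 1, x across it away from the robot, z up.
- pad_4_top (a point): Centre of the top face (its middle dot) of pad 4 of 4, counted from the rail's left (+y) end: a flat cream rubber disc, 64 mm across, 16 mm above the bench, in a fixed low aluminium socket rail (80 mm wide, 336 mm long, its lips lower than the pads, nothing else on it). All pads are alike, in one straight row, 68 to 84 mm apart centre to centre; local y runs along the rail towards pad 1, x across it away from the robot, z up.
- impact_wrench: Blue and black cordless impact wrench, lying on its side on the bench a little beyond one end of the rail, either the left or the right (it varies); about 165 mm long, 220 mm from motor to battery foot, 75 mm high, 2 kg. Origin: on the bench under the motor housing, 94 mm behind the nose tip; local -y is towards the nose, +x along the handle to the battery. Stays where it is.
- parts_bowl: Round steel parts bowl with wheel nuts in it, 100 mm across, 34 mm high, on the bench beyond the other end of the rail. Origin: centre of its underside. Stays where it is.
Mind the look-alikes: they are no part of the job. Leave any turquoise look-alike of the part that bears socket_blue_mid alone.

How it is judged:
By the outcome, as a careful person would: the job done as asked, in the order asked, and still so for the second after the job is handed in, with the robot touching nothing.
It also fails if it takes over 115 s, if anything falls off the work surface, if the arm or the gripper's body presses on something with over 40 N, if the wrist force passes 120 N, or if a joint passes its speed limit or range.

## Working session

There is one attempt and no reset: what is moved stays moved. The work goes in short steps, Python scripts to look and compute and a shell command to move; the robot and the scene stay as the last step left them, time stands still between calls to the robot, and variables do not carry over. Pictures are saved under pics/ and viewed, about 12 in all and at most 16, crops included, and the job is handed in when it is done.

```bash
mkdir -p pics; ls; cat > h.py <<'E'
import numpy as np, cv2
from scipy.spatial.transform import Rotation as R
from cell import env, vision, job, spot_in
def rot(o):
    o=np.array(o,float)
    return o if o.shape==(3,3) else R.from_euler('xyz',o,degrees=True).as_matrix()
def ray(cam,rc):
    p=vision.camera_params(cam); K=np.array(p['mtx'],float)
    d=cv2.undistortPoints(np.array([[[rc[1],rc[0]]]],float),K,np.array([p['k1'],0,0,0],float)) if 0 else None
    x=(rc[1]-K[0,2])/K[0,0]; y=(rc[0]-K[1,2])/K[1,1]
    # drawn = u*(1+k1 r^2)
    u=np.array([x,y]); 
    for _ in range(30): u=np.array([x,y])/(1+p['k1']*(u@u))
    return np.array(p['origin'],float), rot(p['orientation'])@np.array([u[0],-u[1],-1])
def onplane(cam,rc,z):
    o,d=ray(cam,rc); return o+d*(z-o[2])/d[2]
def proj(cam,P):
    p=vision.camera_params(cam); K=np.array(p['mtx'],float)
    q=rot(p['orientation']).T@(np.array(P,float)-np.array(p['origin'])); u=np.array([q[0],-q[1]])/-q[2]
    u=u*(1+p['k1']*(u@u)); return np.array([K[1,1]*u[1]+K[1,2],K[0,0]*u[0]+K[0,2]])
def tri(a,b):
    o1,d1=ray('top',a);o2,d2=ray('side',b)
    s=np.linalg.lstsq(np.c_[d1,-d2],o2-o1,rcond=None)[0]
    return (o1+s[0]*d1+o2+s[1]*d2)/2, np.linalg.norm(o1+s[0]*d1-o2-s[1]*d2)
E
python3 - <<'E'
from h import *
np.set_printoptions(precision=4,suppress=True)
print({k:np.round(v,4) for k,v in env.sense().items()})
for c in ('top','side'):
    cv2.imwrite(f'pics/{c}0.png',vision.get_image(c)); print(vision.camera_params(c))
for n in ['socket_green_mid','socket_yellow_mid','socket_blue_mid','socket_red_mid','pad_1_top','pad_2_top','pad_3_top','pad_4_top']:
    for c,z in (('top',0.025),('side',.025)):
        if 'pad' in n: z=.016
        for s in spot_in(c,n)[:5]: print(n,c,round(s['score'],2),np.round(s['centre'],1),onplane(c,s['centre'],z)[:2])
E
```

```text
pics
{'t': np.float64(0.0), 'joint_pos': array([ 91.6504,  22.0927,   0.382 ,  -0.0295, -68.4108, -14.8177]), 'joint_vel': array([-0.056 ,  0.0012,  0.0105,  0.0712, -0.0444,  0.0301]), 'joint_torque': array([ -0.0002, -39.0665,  18.7408,   4.2202,   0.0109,  -0.0002]), 'eef_pos': array([0.1422, 0.608 , 0.2215]), 'tcp_rot': array([-89.8755,   0.0046, 166.8218]), 'wrist_force': array([-0.0552,  0.3651, -1.0008]), 'torque': array([-0.0106,  0.0221,  0.0104]), 'width': np.float64(0.087)}
{'mtx': array([[612.6039,   0.    , 320.6368],
       [  0.    , 612.6039, 229.2702],
       [  0.    ,   0.    ,   1.    ]]), 'k1': -0.16631786495587636, 'origin': array([ 0.2616, -0.0052,  1.4571]), 'orientation': array([ 10.0389,   0.2755, -90.4708])}
{'mtx': array([[451.3683,   0.    , 320.8087],
       [  0.    , 451.3683, 243.0047],
       [  0.    ,   0.    ,   1.    ]]), 'k1': -0.007130958370465906, 'origin': array([0.468 , 0.7115, 0.6591]), 'orientation': array([  49.0461,   -0.802 , -176.8261])}
socket_green_mid top 0.93 [257.1 431.2] [ 0.4459 -0.2615]
socket_green_mid top 0.61 [190.8 315. ] [
[... 717 characters left out ...]
de 0.63 [367.8 347.4] [0.4392 0.2878]
socket_red_mid top 0.62 [269.2 292.3] [0.4205 0.067 ]
socket_red_mid side 0.83 [277.4 357.1] [0.4224 0.0797]
socket_red_mid side 0.18 [308.2 262.4] [0.5963 0.1712]
pad_1_top top 0.64 [196.  256.9] [0.5999 0.1531]
pad_1_top top 0.45 [270.2 291.6] [0.4191 0.0691]
pad_1_top side 0.93 [304.2 262.5] [0.5995 0.1538]
pad_2_top top 0.75 [193.9 285.9] [0.6044 0.0829]
pad_2_top side 0.92 [279.2 263.4] [0.6077 0.0887]
pad_3_top top 0.94 [191.3 315.7] [0.6101 0.0108]
pad_3_top side 0.92 [251.5 264.1] [0.6186 0.0072]
pad_3_top side 0.68 [306.6 259.6] [0.6039 0.16  ]
pad_4_top top 0.61 [184.3 349.7] [ 0.6268 -0.0717]
pad_4_top side 0.87 [227.  264.9] [ 0.6292 -0.075 ]
```

View pics/top0.png

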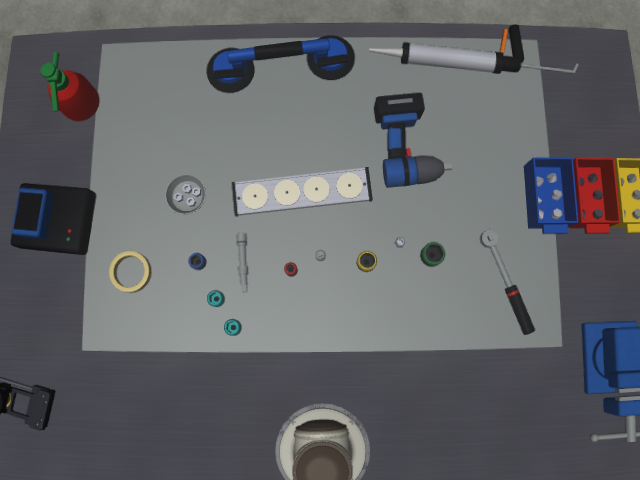

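View pics/side0.png

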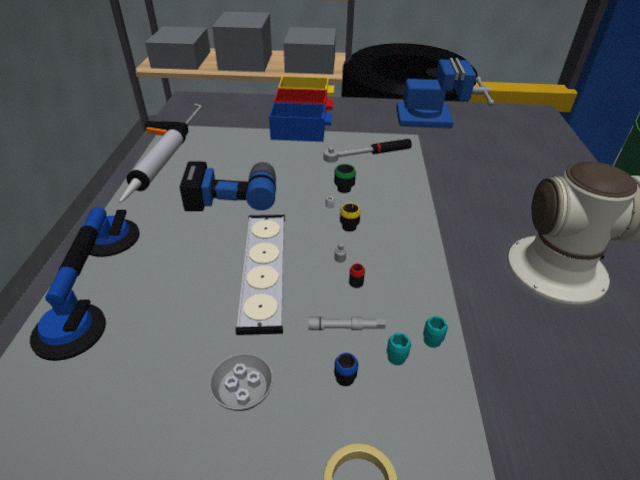

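The wrench is at the right (−y) end, next to pad 4. So green goes on pad 4, yellow on pad 3, blue on pad 2 and red on pad 1.

Candidates for blue in the top picture are (259,197), which is dark blue, and (299,215) and (326,232), which are both turquoise. By the description I choose (259,197), and I'll check it in a crop. The ring colours leave no doubt for red (269,291), yellow (261,367) and green (254,433).

```bash
cat > meas.py <<'E'
from h import *
H={'green':.062,'yellow':.056,'blue':.050,'red':.044}
HUE={'green':[(50,80)],'yellow':[(20,34)],'blue':[(105,125)],'red':[(0,8),(172,180)]}
def ring(img,cam,col,xy,win=22):
    r,c=proj(cam,[xy[0],xy[1],H[col]+ (xy[2] if len(xy)>2 else 0)]); r0,c0=max(int(r)-win,0),max(int(c)-win,0)
    hsv=cv2.cvtColor(img[r0:r0+2*win,c0:c0+2*win],cv2.COLOR_BGR2HSV)
    m=sum(cv2.inRange(hsv,(a,110,40),(b,255,255)) for a,b in HUE[col])
    pts=cv2.findNonZero(m)
    if pts is None or len(pts)<8: return None
    h=cv2.convexHull(pts).reshape(-1,2); lo,hi=h.min(0),h.max(0)
    M=cv2.moments(h.reshape(-1,1,2).astype(np.float32))
    return np.array([M['m01']/M['m00']+r0,M['m10']/M['m00']+c0]),hi-lo+1
def pads(img,cam,guess,win=24):
    r,c=proj(cam,[*guess,.016]); r0,c0=int(r)-win,int(c)-win
    hsv=cv2.cvtColor(img[r0:r0+2*win,c0:c0+2*win],cv2.COLOR_BGR2HSV)
    m=cv2.inRange(hsv,(15,25,120),(40,120,255))
    n,l,s,ce=cv2.connectedComponentsWithStats(m); i=1+np.argmax(s[1:,4])
    h=cv2.convexHull(cv2.findNonZero((l==i).astype(np.uint8))).astype(np.float32);M=cv2.moments(h)
    return np.array([M['m01']/M['m00']+r0,M['m10']/M['m00']+c0])
E
python3 - <<'E'
from meas import *
np.set_printoptions(precision=4,suppress=True)
im={c:cv2.imread(f'pics/{c}0.png') for c in('top','side')}
G={'green':(.446,-.262),'yellow':(.434,-.106),'blue':(.443,.291),'red':(.421,.072)}
for k,g in G.items():
    q={}
    for c in im:
        q[c],s=ring(im[c],c,k,g); print(k,c,q[c],s,onplane(c,q[c],H[k] if c=='top' else H[k]-.004)[:2])
    print('   tri',*tri(q['top'],q['side']))
for i,g in enumerate([(.600,.154),(.607,.085),(.613,.010),(.627,-.073)]):
    q={c:pads(im[c],c,g) for c in im}
    print('pad',i+1,q['top'],onplane('top',q['top'],.016)[:2],onplane('side',q['side'],.016)[:2],tri(q['top'],q['side']))
a=im['top'][240:345,175:250]; b=im['side'][310:400,325:455]
a=cv2.resize(a,None,fx=5,fy=5)
b=cv2.resize(b,None,fx=3,fy=3)
o=np.zeros((525,375+390,3),np.uint8);o[:525,:375]=a;o[:270,375:]=b
cv2.imwrite('pics/crop.png',o)
E
```

```text
green top [253.3983 433.3534] [22 22] [ 0.4497 -0.2602]
green side [171.5521 345.1371] [21 15] [ 0.4525 -0.2559]
   tri [ 0.4516 -0.2618  0.0541] 0.0016493449289665492
yellow top [260.6128 366.5032] [20 20] [ 0.4354 -0.1056]
yellow side [210.8039 349.9732] [21 16] [ 0.4391 -0.102 ]
   tri [ 0.4377 -0.1063  0.0485] 0.0026664530681248916
blue top [260.6741 196.3055] [16 16] [0.4391 0.29  ]
blue side [364.2752 345.9879] [23 23] [0.4425 0.2955]
   tri [0.4413 0.2918 0.0402] 0.0019775924355802553
red top [268.5048 290.3365] [12 12] [0.4201 0.0706]
red side [270.5492 356.945 ] [15 14] [0.4236 0.0758]
   tri [0.4222 0.0709 0.0349] 0.0022400052950664355
pad 1 [195.7134 254.7312] [0.6007 0.1584] [0.603  0.1601] (array([0.6023, 0.1586, 0.014 ]), np.float64(0.002170934558406169))
pad 2 [192.0789 286.6059] [0.6089 0.0812] [0.6112 0.0825] (array([0.6104, 0.0813, 0.0144]), np.float64(0.0022059490144822834))
pad 3 [188.919  316.0011] [0.616 0.01 ] [0.6188 0.0111] (array([0.6177, 0.01  , 0.0147]), np.float64(0.002680178964677138))
pad 4 [185.1532 349.0423] [ 0.6247 -0.0701] [ 0.6271 -0.069 ] (array([ 0.6262, -0.0701,  0.0148]), np.float64(0.0023566954761784597))
```

View pics/crop.png

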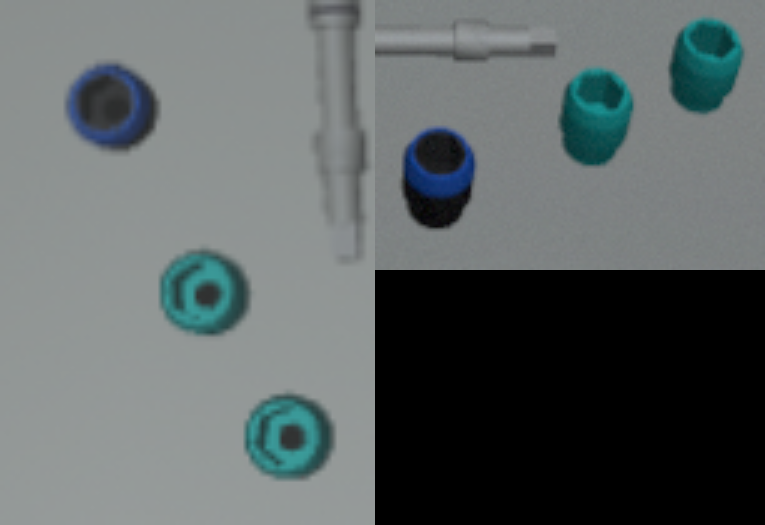

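The crop confirms it: the black socket with the dark-blue ring at (260,197) is the right one, and both turquoise ones stay. Fused targets from the two cameras:

| Colour | Socket position | Pad | Pad position |
|---|---|---|---|
| Blue | (.4405, .2905) | 2 | (.610, .082) |
| Red | (.4215, .071) | 1 | (.602, .159) |
| Yellow | (.4365, -.1055) | 3 | (.617, .0105) |
| Green | (.451, -.260) | 4 | (.626, -.070) |

First I'll turn the tool to yaw 90 so the jaws run across the rail. Then tool x = +y, tool y = down and tool z = −x.

```bash
python3 -m handwheel '[[[0,0,0],0.134],[[0,0,0],0.134],[[0,0,0],0.134],[[0,0,0],0.134],[[0,0,0],0.134]]' 0.85 20; python3 -m handwheel '[[[0,0,0],0.134],[[0,0,0],0.134],[[0,0,0],0.134],[[0,0,0],0.134],[[0,0,0],0.134]]'
```

```text
t: 1.4
eef_pos: [0.1423, 0.6085, 0.2226]
tcp_rot: [-90.0, -0.0, 128.1]
wrist_force: [0.6, -0.2, -0.4]
width: 0.0742
t: 1.9
eef_pos: [0.1423, 0.6086, 0.2225]
tcp_rot: [-90.0, -0.0, 89.7]
wrist_force: [0.5, 0.6, -0.3]
width: 0.0742
```

```bash
python3 -m handwheel '[[[-0.0318,0,-0.0298],0],[[-0.0318,0,-0.0298],0],[[-0.0318,0,-0.0298],0],[[-0.0318,0,-0.0298],0],[[-0.0318,0,-0.0298],0]]'; python3 -m handwheel '[[[-0.0318,0,-0.0298],0],[[-0.0318,0,-0.0298],0],[[-0.0318,0,-0.0298],0],[[-0.0318,0,-0.0298],0],[[-0.0318,0,-0.0298],0]]' ; python3 -m handwheel '[[[0,0.04,0],0],[[0,0.04,0],0],[[0,0.04,0],0],[[0,0,0],0],[[0,0,0],0]]'
```

```text
t: 2.4
eef_pos: [0.2924, 0.4484, 0.2228]
tcp_rot: [-90.0, -0.0, 90.1]
wrist_force: [1.0, 0.8, -0.5]
width: 0.0738
t: 2.9
eef_pos: [0.4417, 0.2895, 0.2229]
tcp_rot: [-90.0, -0.0, 90.1]
wrist_force: [0.4, 0.8, -0.1]
width: 0.0741
t: 3.4
eef_pos: [0.4412, 0.2911, 0.1031]
tcp_rot: [-90.0, 0.0, 90.1]
wrist_force: [0.8, 0.6, 0.3]
width: 0.0738
```

```bash
python3 -m handwheel '[[[0,0.03,0],0],[[0,0.03,0],0],[[0,0.02,0],0],[[0,0.008,0],0],[[0,0,0],0]]'; python3 -m handwheel '[[[0,0,0],0],[[0,0,0],0],[[0,0,0],0],[[0,0,0],0],[[0,0,0],0]]' 0.2 30; python3 -m handwheel '[[[0,0,0],0],[[0,0,0],0],[[0,0,0],0],[[0,-0.02,0],0],[[0,-0.04,0],0]]'
```

```text
t: 3.9
eef_pos: [0.4414, 0.2919, 0.0156]
tcp_rot: [-90.1, -0.1, 90.1]
wrist_force: [-0.4, -0.5, 0.2]
width: 0.0738
t: 4.4
eef_pos: [0.4408, 0.291, 0.0149]
tcp_rot: [-90.0, -0.0, 90.1]
wrist_force: [-0.7, 0.0, -1.0]
width: 0.0419
t: 4.9
eef_pos: [0.4375, 0.2878, 0.071]
tcp_rot: [-89.5, 0.5, 90.0]
wrist_force: [0.7, 0.8, -3.3]
width: 0.0367
```

```bash
python3 -m handwheel '[[[0,-0.04,0],0],[[-0.0209,-0.02,-0.0169],0],[[-0.0418,0,-0.0338],0],[[-0.0418,0,-0.0338],0],[[-0.0418,0,-0.0338],0]]'; python3 -m handwheel '[[[-0.0418,0,-0.0338],0],[[-0.0209,0,-0.0169],0],[[0,0,0],0],[[0,0,0],0],[[0,0,0],0]]'
python3 - <<'E'
from meas import *
im={c:vision.get_image(c) for c in('top','side')}
print(env.sense()['eef_pos'])
q={}
for c in im:
    cv2.imwrite(f'pics/{c}1.png',im[c])
    r=ring(im[c],c,'blue',(.61,.082,.12),24); print(c,r); q[c]=r and r[0]
if all(v is not None for v in q.values()): print(tri(q['top'],q['side']))
o=np.hstack([cv2.resize(im['top'][130:250,230:370],None,fx=2.8,fy=2.8),cv2.resize(im['side'][120:240,200:340],None,fx=2.8,fy=2.8)])
cv2.imwrite('pics/carry.png',o)
E
```

```text
t: 5.4
eef_pos: [0.5512, 0.1518, 0.1334]
tcp_rot: [-89.8, 0.0, 90.1]
wrist_force: [1.7, 1.1, -2.8]
width: 0.0372
t: 5.9
eef_pos: [0.599, 0.0941, 0.1335]
tcp_rot: [-89.8, 0.0, 90.1]
wrist_force: [-0.3, 0.2, -2.4]
width: 0.0371
[0.59945986 0.09467154 0.13426206]
top None
side (array([215.80666184, 260.52956795]), array([25, 34], dtype=int32))
```

View pics/carry.png

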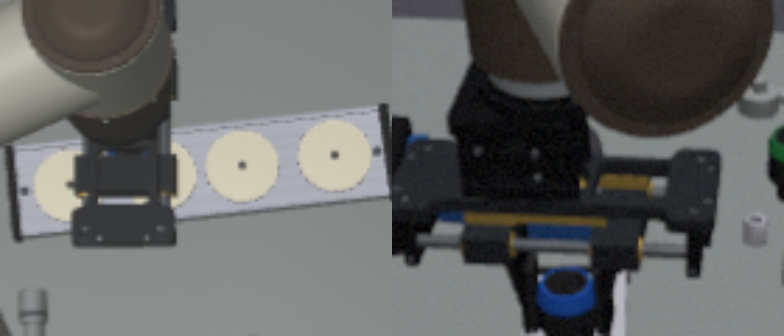

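Blue is held upright. The tool stopped 16 mm short because my rows were over 50 mm. I'll correct that and lower.

```bash
python3 -m handwheel '[[[-0.0124,0,-0.0106],0],[[0,0.04,0],0],[[0,0.03,0],0],[[0,0,0],0],[[0,0,0],0]]'
```

```text
t: 6.5
eef_pos: [0.6116, 0.0814, 0.0649]
tcp_rot: [-90.0, 0.0, 90.1]
wrist_force: [0.4, -0.2, -2.5]
width: 0.0372
```

```bash
python3 -m handwheel '[[[0,0.015,0.001],0],[[0,0.01,0],0],[[0,0.005,0],0],[[0,0.002,0],0],[[0,0,0],0]]'; python3 -m handwheel '[[[0,0,0],0],[[0,0,0],0]]'
```

```text
t: 7.0
eef_pos: [0.6104, 0.0814, 0.033]
tcp_rot: [-90.0, -0.0, 90.1]
wrist_force: [-1.0, -0.6, -3.2]
width: 0.0373
t: 7.2
eef_pos: [0.6104, 0.0814, 0.0331]
tcp_rot: [-90.1, -0.0, 90.1]
wrist_force: [0.1, -1.2, -3.8]
width: 0.0374
```

```bash
python3 -m handwheel '[[[0,0.001,0],0],[[0,0.001,0],0],[[0,0,0],0]]'; python3 -m handwheel '[[[0,0,0],0],[[0,0,0],0],[[0,0,0],0],[[0,0,0],0],[[0,0,0],0]]' 0.75; python3 -m handwheel '[[[0,-0.02,0],0],[[0,-0.04,0],0],[[0,-0.04,0],0],[[0,0,0],0]]'
```

```text
t: 7.5
eef_pos: [0.6102, 0.0814, 0.031]
tcp_rot: [-90.0, 0.0, 90.1]
wrist_force: [-0.8, -1.8, -0.4]
width: 0.0371
t: 8.0
eef_pos: [0.6101, 0.0813, 0.0306]
tcp_rot: [-90.0, -0.0, 90.1]
wrist_force: [0.1, -0.3, 0.9]
width: 0.0636
t: 8.4
eef_pos: [0.6141, 0.0823, 0.1374]
tcp_rot: [-90.7, -0.2, 90.1]
wrist_force: [0.3, -0.1, 0.3]
width: 0.0651
```

```bash
python3 -m handwheel '[[[-0.0021,0,0.0377],0],[[-0.0021,0,0.0377],0],[[-0.0021,0,0.0377],0],[[-0.0021,0,0.0377],0],[[-0.0021,0,0.0377],0]]'; python3 -m handwheel '[[[0,0.03,0],0],[[0,0,0],0],[[0,0,0],0]]'
python3 - <<'E'
from meas import *
q={}
for c in('top','side'):
    im=vision.get_image(c); cv2.imwrite(f'pics/{c}2.png',im)
    r=ring(im,c,'blue',(.61,.082,.016),20); q[c]=r and r[0]
    print(c,r,r and onplane(c,r[0],.066 if c=='top' else .062)[:2])
E
```

```text
t: 8.9
eef_pos: [0.42, 0.0703, 0.1303]
tcp_rot: [-90.0, 0.0, 90.0]
wrist_force: [-0.3, 0.3, 0.7]
width: 0.0654
t: 9.2
eef_pos: [0.422, 0.0707, 0.1008]
tcp_rot: [-90.0, 0.0, 90.1]
wrist_force: [0.7, 0.6, 0.2]
width: 0.0653
top (array([188.49854227, 285.06705539]), array([15, 16], dtype=int32)) [0.60547402 0.08180742]
side (array([261.76646707, 261.05189621]), array([19, 18], dtype=int32)) [0.6092156  0.08715949]
```

```bash
python3 - <<'E'
from meas import *
t=cv2.imread('pics/top2.png');s=cv2.imread('pics/side2.png')
def cr(im,r,c,n=30): return cv2.resize(im[r-n:r+n,c-n:c+n],(400,400),interpolation=cv2.INTER_CUBIC)
def mark(img,cam,P):
    im=cv2.resize(img,None,fx=8,fy=8,interpolation=cv2.INTER_CUBIC)
    def circ(xy,z,rad,col):
        a=np.linspace(0,2*np.pi,60)
        p=np.array([proj(cam,[xy[0]+rad*np.cos(k),xy[1]+rad*np.sin(k),z])[::-1]*8+4 for k in a]).astype(np.int32)
        cv2.polylines(im,[p],True,col,1)
    circ(P,.016,.032,(0,0,255)); circ(P,.066,.019,(0,255,0))
    r,c=(proj(cam,[*P,.03])*8).astype(int); return cv2.resize(im[r-220:r+220,c-220:c+220],(400,400))
cv2.imwrite('pics/b2.png',np.hstack([mark(t,'top',(.6089,.0812)),mark(s,'side',(.6112,.0825))]))
E
```

```text
(no output)
```

View pics/b2.png

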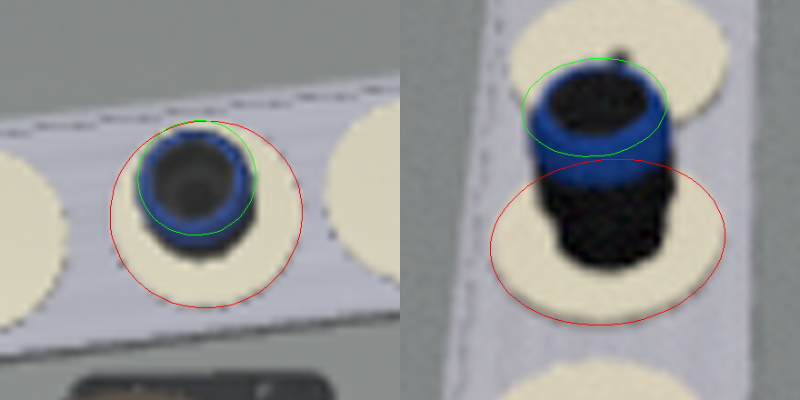

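In the crop, blue stands upright on pad 2 about 2 mm short in x (towards the robot). I'll aim the remaining sockets 2 mm further out and judge blue again at the end. Next is red.

```bash
python3 -m handwheel '[[[0,0.03,0],0],[[0,0.03,0],0],[[0,0.02,0],0],[[0,0.009,0],0],[[0,0,0],0]]'; python3 -m handwheel '[[[0,0,0],0],[[0,0,0],0],[[0,0,0],0],[[0,0,0],0],[[0,0,0],0]]' 0.1 25; python3 -m handwheel '[[[0,0,0],0],[[0,0,0],0],[[0,0,0],0],[[0,-0.02,0],0],[[0,-0.04,0],0]]'
```

```text
t: 9.8
eef_pos: [0.4218, 0.0705, 0.0109]
tcp_rot: [-89.9, 0.1, 90.0]
wrist_force: [0.3, -0.8, 0.4]
width: 0.0652
t: 10.3
eef_pos: [0.4218, 0.0708, 0.012]
tcp_rot: [-90.1, -0.0, 90.1]
wrist_force: [1.4, -0.7, 0.9]
width: 0.0331
t: 10.8
eef_pos: [0.4182, 0.069, 0.0693]
tcp_rot: [-89.5, 0.3, 90.0]
wrist_force: [0.4, -0.1, -1.8]
width: 0.0294
```

```bash
python3 -m handwheel '[[[0,-0.04,0],0],[[0.0176,-0.015,-0.0365],0],[[0.0176,0,-0.0365],0],[[0.0176,0,-0.0365],0],[[0.0176,0,-0.0365],0]]'; python3 -m handwheel '[[[0.0176,0,-0.0365],0],[[0,0.04,0],0],[[0,0.025,0],0],[[0,0,0],0],[[0,0,0],0]]'
```

```text
t: 11.3
eef_pos: [0.5675, 0.1414, 0.1255]
tcp_rot: [-89.8, 0.0, 90.0]
wrist_force: [0.1, -0.4, -1.7]
width: 0.0295
t: 11.8
eef_pos: [0.6035, 0.1584, 0.0609]
tcp_rot: [-89.9, 0.1, 90.1]
wrist_force: [0.8, -0.6, -1.4]
width: 0.0295
```

```bash
python3 -m handwheel '[[[0,0.015,-0.0005],0],[[0,0.01,0],0],[[0,0.005,0],0],[[0,0.003,0],0],[[0,0,0],0]]'; python3 -m handwheel '[[[0,0,0],0],[[0,0,0],0]]'
```

```text
t: 12.3
eef_pos: [0.6045, 0.1588, 0.0288]
tcp_rot: [-90.0, 0.0, 90.1]
wrist_force: [-0.6, -0.2, -2.6]
width: 0.0294
t: 12.5
eef_pos: [0.6048, 0.159, 0.0291]
tcp_rot: [-90.1, -0.0, 90.1]
wrist_force: [-1.8, -0.1, -2.3]
width: 0.0291
```

```bash
python3 -m handwheel '[[[0,0.001,0],0],[[0,0.001,0],0],[[0,0,0],0]]'; python3 -m handwheel '[[[0,0,0],0],[[0,0,0],0],[[0,0,0],0],[[0,0,0],0],[[0,0,0],0]]' 0.8; python3 -m handwheel '[[[0,-0.02,0],0],[[0,-0.04,0],0],[[0,-0.04,0],0],[[0,0,0],0]]'
```

```text
t: 12.8
eef_pos: [0.6048, 0.1589, 0.028]
tcp_rot: [-90.1, -0.0, 90.1]
wrist_force: [-0.8, -0.2, 4.9]
width: 0.0296
t: 13.3
eef_pos: [0.6044, 0.1588, 0.0264]
tcp_rot: [-90.0, 0.0, 90.1]
wrist_force: [-0.0, -0.1, 0.4]
width: 0.0612
t: 13.7
eef_pos: [0.6084, 0.1603, 0.1333]
tcp_rot: [-90.7, -0.3, 90.1]
wrist_force: [0.2, 0.1, 1.1]
width: 0.0695
```

```bash
python3 -m handwheel '[[[-0.0378,0,0.024],0],[[-0.0378,0,0.024],0],[[-0.0378,0,0.024],0],[[-0.0378,0,0.024],0],[[-0.0378,0,0.024],0]]'; python3 -m handwheel '[[[-0.0378,0,0.024],0],[[-0.0378,0,0.024],0],[[0,0.03,0],0],[[0,0,0],0],[[0,0,0],0]]'
cat > chk.py <<'E'
from meas import *
import sys
P={'red':((.6007,.1584),(.603,.1601)),'blue':((.6089,.0812),(.6112,.0825)),'yellow':((.616,.010),(.6188,.0111)),'green':((.6247,-.0701),(.6271,-.069))}
rows=[]
tag=sys.argv[1]; cols=sys.argv[2:]
I={c:vision.get_image(c) for c in('top','side')}
for k in cols:
    out=[]
    for j,c in enumerate(('top','side')):
        cv2.imwrite(f'pics/{c}{tag}.png',I[c])
        p=P[k][j]; r=ring(I[c],c,k,(*p,.016),18)
        print(k,c,r and np.round(r[1]),r and np.round(1000*(onplane(c,r[0],H[k]+.016-(0 if c=='top' else .004))[:2]-p),1))
        im=cv2.resize(I[c],None,fx=8,fy=8,interpolation=cv2.INTER_CUBIC)
        rad=(H[k]-.044)*2/3+.015
        for z,q,col in((.016,.032,(0,0,255)),(.016+H[k],rad,(0,255,0))):
            a=np.linspace(0,2*np.pi,60)
            pl=np.array([proj(c,[p[0]+q*np.cos(t),p[1]+q*np.sin(t),z])[::-1]*8+4 for t in a]).astype(np.int32)
            cv2.polylines(im,[pl],True,col,1)
        r,c_=(proj(c,[*p,.035])*8).astype(int); out.append(cv2.resize(im[r-220:r+220,c_-220:c_+220],(400,400) if len(cols)==1 else (280,280)))
    rows.append(np.hstack(out))
cv2.imwrite(f'pics/chk{tag}.png',np.vstack(rows))
E
python3 chk.py 3 red blue
```

```text
t: 14.2
eef_pos: [0.4833, -0.0316, 0.1263]
tcp_rot: [-90.0, 0.0, 90.1]
wrist_force: [1.0, -1.1, 0.5]
width: 0.0696
t: 14.7
eef_pos: [0.4369, -0.106, 0.0966]
tcp_rot: [-90.0, 0.0, 90.1]
wrist_force: [0.7, -0.1, -0.6]
width: 0.0693
red top [12 13] [-0.7  0.1]
red side [16 16] [0.9 3.6]
blue top [15 16] [-3.4  0.6]
blue side [19 18] [-2.1  4.6]
```

View pics/chk3.png

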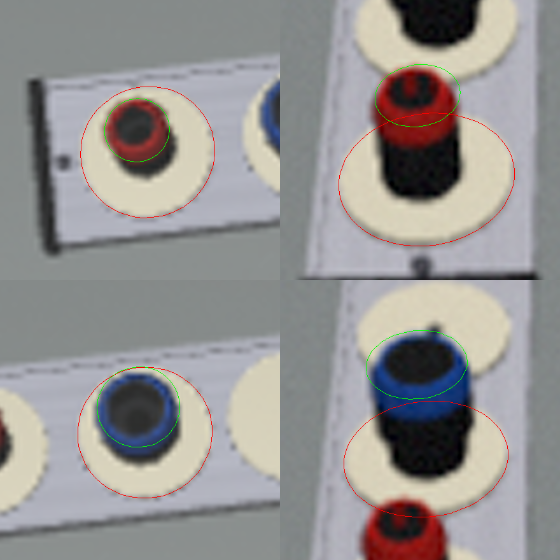

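Red is centred and blue is about 2.5 mm short, which I'll mend later. Now yellow.

```bash
python3 -m handwheel '[[[0,0.03,0],0],[[0,0.03,0],0],[[0,0.012,0],0],[[0,0.006,0],0],[[0,0,0],0]]'; python3 -m handwheel '[[[0,0,0],0],[[0,0,0],0],[[0,0,0],0],[[0,0,0],0],[[0,0,0],0]]' 0.2 35; python3 -m handwheel '[[[0,0,0],0],[[0,0,0],0],[[0,0,0],0],[[0,-0.02,0],0],[[0,-0.04,0],0]]'
```

```text
t: 15.3
eef_pos: [0.4374, -0.1055, 0.0185]
tcp_rot: [-90.0, 0.0, 90.1]
wrist_force: [-0.4, -1.1, -0.5]
width: 0.0695
t: 15.8
eef_pos: [0.4386, -0.1058, 0.0194]
tcp_rot: [-90.2, -0.0, 90.1]
wrist_force: [1.9, -0.3, 2.2]
width: 0.0454
t: 16.3
eef_pos: [0.431, -0.1062, 0.0752]
tcp_rot: [-89.2, 0.0, 89.9]
wrist_force: [-0.0, -0.0, -4.4]
width: 0.0455
```

```bash
python3 -m handwheel '[[[0,-0.04,0],0],[[0.0232,-0.015,-0.0364],0],[[0.0232,0,-0.0364],0],[[0.0232,0,-0.0364],0],[[0.0232,0,-0.0364],0]]'; python3 -m handwheel '[[[0.0232,0,-0.0364],0],[[0,0.04,0],0],[[0,0.025,0],0],[[0,0,0],0],[[0,0,0],0]]'; python3 -m handwheel '[[[0,0,0],0]]'
```

```text
t: 16.8
eef_pos: [0.5804, -0.0124, 0.1313]
tcp_rot: [-89.6, -0.0, 90.0]
wrist_force: [0.5, -0.4, -4.3]
width: 0.0451
t: 17.3
eef_pos: [0.6171, 0.0097, 0.0672]
tcp_rot: [-89.7, 0.1, 90.0]
wrist_force: [0.6, -0.9, -3.3]
width: 0.0452
t: 17.4
eef_pos: [0.6192, 0.0101, 0.0698]
tcp_rot: [-90.1, -0.0, 90.1]
wrist_force: [0.9, 0.8, -4.1]
width: 0.0455
```

```bash
python3 -m handwheel '[[[0.0003,0.015,0],0],[[0,0.01,0],0],[[0,0.005,0],0],[[0,0.002,0],0],[[0,0,0],0]]'; python3 -m handwheel '[[[0,0.001,0],0],[[0,0,0],0]]'
```

```text
t: 17.9
eef_pos: [0.6187, 0.0105, 0.0368]
tcp_rot: [-90.0, 0.0, 90.1]
wrist_force: [0.4, -0.4, -3.3]
width: 0.0452
t: 18.1
eef_pos: [0.6189, 0.0106, 0.0359]
tcp_rot: [-90.0, -0.0, 90.1]
wrist_force: [0.2, -0.1, -4.4]
width: 0.0451
```

```bash
python3 -m handwheel '[[[0,0.001,0],0],[[0,0.0005,0],0],[[0,0,0],0]]'; python3 -m handwheel '[[[0,0,0],0],[[0,0,0],0],[[0,0,0],0],[[0,0,0],0],[[0,0,0],0]]' 0.9; python3 -m handwheel '[[[0,-0.02,0],0],[[0,-0.04,0],0],[[0,-0.04,0],0],[[0,0,0],0]]'
```

```text
t: 18.4
eef_pos: [0.619, 0.0106, 0.0354]
tcp_rot: [-90.1, 0.0, 90.1]
wrist_force: [-3.1, 1.2, 4.6]
width: 0.0454
t: 18.9
eef_pos: [0.6187, 0.0105, 0.0339]
tcp_rot: [-90.0, 0.0, 90.1]
wrist_force: [0.4, 0.3, 0.2]
width: 0.0748
t: 19.3
eef_pos: [0.6228, 0.011, 0.1408]
tcp_rot: [-90.8, -0.1, 90.1]
wrist_force: [0.3, -0.2, 0.1]
width: 0.0783
```

```bash
python3 -m handwheel '[[[-0.0386,0,0.024],0],[[-0.0386,0,0.024],0],[[-0.0386,0,0.024],0],[[-0.0386,0,0.024],0],[[-0.0386,0,0.024],0]]'; python3 -m handwheel '[[[-0.0386,0,0.024],0],[[-0.0386,0,0.024],0],[[0,0.02,0],0],[[0,0,0],0],[[0,0,0],0]]'; python3 chk.py 4 yellow
```

```text
t: 19.8
eef_pos: [0.4976, -0.1838, 0.1339]
tcp_rot: [-90.0, 0.0, 90.1]
wrist_force: [0.1, 0.2, 0.0]
width: 0.0781
t: 20.3
eef_pos: [0.4508, -0.2598, 0.1139]
tcp_rot: [-90.0, 0.0, 90.1]
wrist_force: [0.7, 0.4, -0.4]
width: 0.078
yellow top [19 19] [-2.1 -0.5]
yellow side [22 19] [-1.1  3.4]
```

View pics/chk4.png

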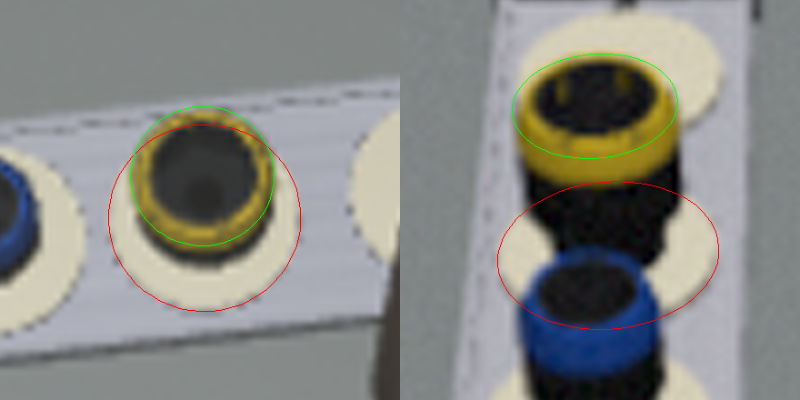

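Yellow is within about 1 mm. Now green, with TCP height about 0.023.

```bash
python3 -m handwheel '[[[0,0.03,0],0],[[0,0.03,0],0],[[0,0.02,0],0],[[0,0.011,0],0],[[0,0,0],0]]'; python3 -m handwheel '[[[0,0,0],0],[[0,0,0],0],[[0,0,0],0],[[0,0,0],0],[[0,0,0],0]]' 0.3 45; python3 -m handwheel '[[[0,0,0],0],[[0,0,0],0],[[0,0,0],0],[[0,-0.02,0],0],[[0,-0.04,0],0]]'
```

```text
t: 20.9
eef_pos: [0.4508, -0.2592, 0.0222]
tcp_rot: [-89.9, -0.0, 90.1]
wrist_force: [-1.3, -0.5, 0.4]
width: 0.0784
t: 21.4
eef_pos: [0.4531, -0.2603, 0.0243]
tcp_rot: [-90.3, 0.1, 90.1]
wrist_force: [3.1, 0.7, 2.5]
width: 0.0531
t: 21.9
eef_pos: [0.4441, -0.2578, 0.0782]
tcp_rot: [-89.0, -0.4, 89.9]
wrist_force: [-0.2, 0.2, -7.5]
width: 0.0532
```

```bash
python3 -m handwheel '[[[0,-0.04,0],0],[[0.0317,-0.015,-0.0296],0],[[0.0317,0,-0.0296],0],[[0.0317,0,-0.0296],0],[[0.0317,0,-0.0296],0]]'; python3 -m handwheel '[[[0.0317,0,-0.0296],0],[[0.0317,0,-0.0296],0],[[0,0.04,0],0],[[0,0.02,0],0],[[0,0,0],0]]'; python3 -m handwheel '[[[0,0,0],0],[[0,0,0],0]]'
```

```text
t: 22.4
eef_pos: [0.5659, -0.1315, 0.1348]
tcp_rot: [-89.4, -0.1, 89.9]
wrist_force: [1.6, -1.5, -7.2]
width: 0.0532
t: 22.9
eef_pos: [0.621, -0.0695, 0.0702]
tcp_rot: [-88.9, -0.0, 89.9]
wrist_force: [-1.3, 0.8, -7.5]
width: 0.0534
t: 23.1
eef_pos: [0.6286, -0.0699, 0.0789]
tcp_rot: [-90.1, 0.0, 90.0]
wrist_force: [1.0, -0.4, -5.7]
width: 0.0535
```

```bash
python3 -m handwheel '[[[0,0.015,0],0],[[0,0.012,0],0],[[0,0.006,0],0],[[0,0.003,0],0],[[0,0,0],0]]'; python3 -m handwheel '[[[0,0.001,0],0],[[0,0,0],0]]'
```

```text
t: 23.6
eef_pos: [0.6282, -0.0696, 0.0419]
tcp_rot: [-90.0, 0.0, 90.1]
wrist_force: [0.3, 0.0, -6.9]
width: 0.0535
t: 23.8
eef_pos: [0.6286, -0.0695, 0.0415]
tcp_rot: [-90.1, -0.0, 90.1]
wrist_force: [0.6, 0.0, -7.4]
width: 0.0529
```

```bash
python3 -m handwheel '[[[0,0.001,0],0],[[0,0.0005,0],0],[[0,0,0],0]]';  python3 -m handwheel '[[[0,0.0005,0],0],[[0,0,0],0]]'
```

```text
t: 24.1
eef_pos: [0.6286, -0.0694, 0.0403]
tcp_rot: [-90.1, 0.0, 90.1]
wrist_force: [-1.0, -1.2, -2.4]
width: 0.0531
t: 24.3
eef_pos: [0.6287, -0.0694, 0.0403]
tcp_rot: [-90.1, 0.0, 90.1]
wrist_force: [-2.5, 1.3, 3.3]
width: 0.0535
```

```bash
python3 -m handwheel '[[[0,0,0],0],[[0,0,0],0],[[0,0,0],0],[[0,0,0],0],[[0,0,0],0]]' 0.95; python3 -m handwheel '[[[0,-0.02,0],0],[[0,-0.04,0],0],[[0,-0.04,0],0],[[0,0,0.03],0],[[0,0,0.045],0]]'; python3 -m handwheel '[[[0,0,0.045],0],[[0,0,0.045],0],[[0,0,0.045],0],[[0,0,0],0],[[0,0,0],0]]'; python3 chk.py 5 green yellow
```

```text
t: 24.8
eef_pos: [0.6284, -0.0696, 0.039]
tcp_rot: [-90.0, 0.0, 90.1]
wrist_force: [1.1, 0.1, 0.0]
width: 0.0804
t: 25.3
eef_pos: [0.5551, -0.0693, 0.1403]
tcp_rot: [-90.3, -0.0, 90.1]
wrist_force: [-0.5, 0.8, 0.5]
width: 0.0827
t: 25.8
eef_pos: [0.4181, -0.0698, 0.1398]
tcp_rot: [-90.1, -0.0, 90.1]
wrist_force: [0.3, 0.2, 0.5]
width: 0.0828
green top [22 23] [-1.  -0.6]
green side [24 18] [0.3 2.5]
yellow top [19 19] [-2.2 -0.4]
yellow side [22 20] [-1.2  2. ]
```

View pics/chk5.png

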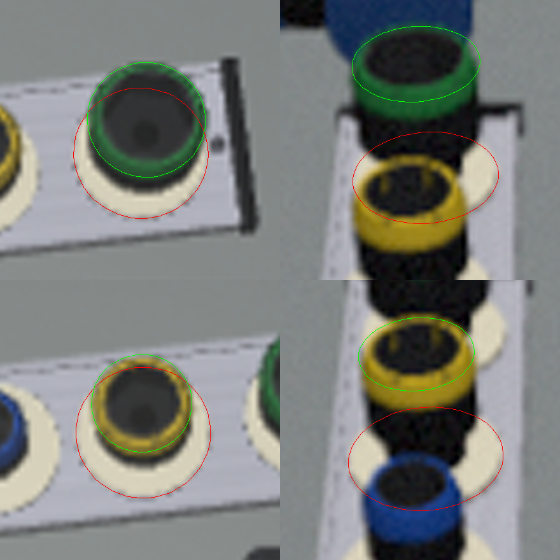

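Green, yellow and red are centred to about 1–1.5 mm. Blue is the outlier at about 2.5–3 mm short, so I'll regrip it and move it outward.

```bash
python3 -m handwheel '[[[0.0252,0,-0.032],0],[[0.0252,0,-0.032],0],[[0.0252,0,-0.032],0],[[0.0252,0,-0.032],0],[[0.0252,0,-0.032],0]]' 0.75; python3 -m handwheel '[[[0.0252,0,-0.032],0],[[0,0.03,0],0],[[0,0.01,0],0],[[0,0,0],0],[[0,0,0],0]]'
```

```text
t: 26.4
eef_pos: [0.5807, 0.0579, 0.1383]
tcp_rot: [-90.0, 0.0, 90.1]
wrist_force: [0.1, -0.1, -0.8]
width: 0.0655
t: 26.9
eef_pos: [0.6104, 0.0812, 0.0993]
tcp_rot: [-90.0, 0.0, 90.0]
wrist_force: [0.2, 0.2, 0.7]
width: 0.0653
```

```bash
python3 -m handwheel '[[[0,0.03,0],0],[[0,0.02,0],0],[[0,0.01,0],0],[[0,0.007,0],0],[[0,0,0],0]]'; python3 -m handwheel '[[[0,0,0],0],[[0,0,0],0],[[0,0,0],0],[[0,0,0],0],[[0,0,0],0]]' 0.2 25; python3 -m handwheel '[[[0,0,0],0],[[0,0,0],0],[[0,-0.003,0],0],[[0,0,0],0],[[0,0,0],0]]'
```

```text
t: 27.4
eef_pos: [0.6103, 0.0816, 0.0323]
tcp_rot: [-90.0, 0.0, 90.1]
wrist_force: [-0.3, -0.3, -0.4]
width: 0.0651
t: 27.9
eef_pos: [0.6103, 0.0818, 0.0325]
tcp_rot: [-90.0, -0.0, 90.1]
wrist_force: [-1.0, -0.3, 0.7]
width: 0.0374
t: 28.4
eef_pos: [0.6095, 0.0815, 0.0343]
tcp_rot: [-89.9, 0.0, 90.0]
wrist_force: [0.3, 0.7, -3.5]
width: 0.0374
```

```bash
python3 -m handwheel '[[[0,0,-0.0028],0],[[0,0,0],0],[[0,0.001,0],0],[[0,0.001,0],0],[[0,0,0],0]]'; python3 -m handwheel '[[[0,0.001,0],0],[[0,0,0],0]]'
```

```text
t: 28.9
eef_pos: [0.6127, 0.0816, 0.0328]
tcp_rot: [-90.0, 0.0, 90.1]
wrist_force: [-0.9, 0.5, -3.8]
width: 0.037
t: 29.1
eef_pos: [0.6129, 0.0817, 0.0325]
tcp_rot: [-90.0, 0.0, 90.1]
wrist_force: [-1.1, -0.2, -0.9]
width: 0.0376
```

```bash
python3 -m handwheel '[[[0,0.0005,0],0],[[0,0,0],0]]'; python3 -m handwheel '[[[0,0,0],0],[[0,0,0],0],[[0,0,0],0],[[0,0,0],0],[[0,0,0],0]]' 0.8; python3 -m handwheel '[[[0,-0.02,0],0],[[0,-0.04,0],0],[[0,-0.04,0],0],[[0,0,0.03],0],[[0,0,0.045],0]]'; python3 -m handwheel '[[[0,0,0.045],0],[[0,0,0.045],0],[[0,0,0.045],0],[[0,0,0],0],[[0,0,0],0]]'; python3 chk.py 6 blue red; python3 chk.py 7 yellow green; python3 - <<'E'
import cv2,numpy as np
a=cv2.imread('pics/chk6.png');b=cv2.imread('pics/top7.png')
cv2.imwrite('pics/fin.png',np.hstack([cv2.resize(a,(400,400)),cv2.resize(b[60:360,90:490],(400,300),None)[:, :] if 0 else cv2.copyMakeBorder(b[60:360,90:490],0,100,0,0,cv2.BORDER_CONSTANT)]))
E
```

```text
t: 29.3
eef_pos: [0.6129, 0.0817, 0.0324]
tcp_rot: [-90.0, 0.0, 90.1]
wrist_force: [-3.1, 0.3, 4.3]
width: 0.0372
t: 29.8
eef_pos: [0.6131, 0.0817, 0.0314]
tcp_rot: [-90.0, -0.0, 90.1]
wrist_force: [-0.3, -0.6, -0.2]
width: 0.0667
t: 30.3
eef_pos: [0.5396, 0.0823, 0.1328]
tcp_rot: [-90.3, -0.1, 90.0]
wrist_force: [-0.7, 0.5, -1.0]
width: 0.0695
t: 30.8
eef_pos: [0.4028, 0.0817, 0.1323]
tcp_rot: [-90.1, -0.1, 90.1]
wrist_force: [0.2, 0.1, 0.1]
width: 0.0696
blue top [15 16] [-0.9  0.6]
blue side [19 19] [0.4 3.1]
red top [12 13] [-0.7  0.1]
red side [16 16] [1.  3.7]
yellow top [19 19] [-2.2 -0.4]
yellow side [22 20] [-1.2  2. ]
green top [22 23] [-0.7 -0.7]
green side [24 18] [0.3 2.6]
```

View pics/fin.png

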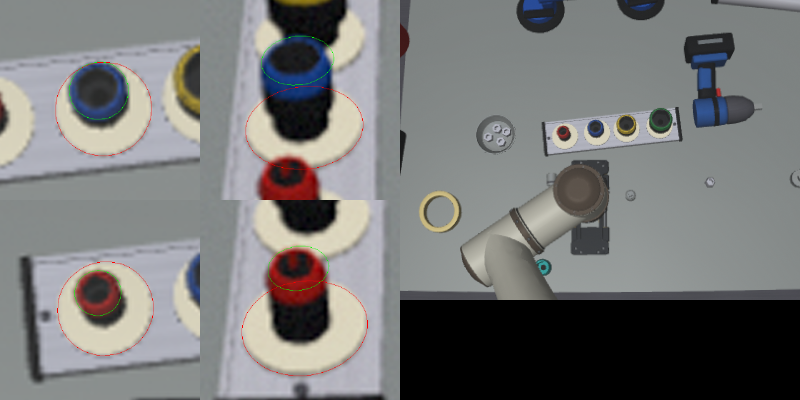

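All four stand upright in order, red, blue, yellow, green, with green at the wrench end. The bowl and the wrench have not moved, and the gripper is clear. Handing in.

```bash
python3 -c "
from cell import job; print(job.sign_off())"
```

```text
the job is handed in; nothing more can be done
None
```

All four sockets are standing upright on the rail in size order: green on pad 4 at the wrench end, then yellow on pad 3, blue on pad 2 and red on pad 1 at the bowl end. I handed the job in after about 31 s, with the gripper open and clear.

- **Mended:** Blue first landed about 2.5–3 mm short of its pad centre. I regripped it and moved it out; both cameras then put it within about 1 mm in x.
- **Final check across the rail (x):** red, blue and green are within about 1 mm. Yellow is 1–2 mm towards the robot, and I left it there.
- **Final check along the rail (y):** the top camera puts every socket within 0.7 mm. The side camera reads 2–4 mm towards +y on all four. I put that down to ring side wall counted in the outline, since it showed a similar shift on the untouched sockets, but the two cameras do disagree there.
- **Left alone:** I didn't touch the wrench, the bowl or the turquoise look-alikes. In the last picture the wrench and bowl look unmoved; of the turquoise two, only one shows, as the arm covers the other.

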